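# Release the stuck supply drawer with a dowel

## Robot

A 6-joint arm with a two-finger parallel gripper is mounted at the origin on the work surface. World frame = base frame: x ahead of the robot, y to its left, z up, the work surface at z = 0. Lengths are in m, angles in rad, forces in N, time in s.
With the tool pointing down it reaches from about 0.325 to 0.925 m from the base axis. Payload 3.1 kg.
Tool frame: the origin (TCP) lies between the finger pads; the fingertips stand 22 mm ahead of it and the grasp point (between the pads) lies 3 mm ahead of it; z points along the fingers, y is the line along which they close (so a half turn about z gives the same grasp; the last joint's range is limited). The gripper opens to 85 mm and grips with 20 to 120 N. Pads are 22 mm wide; open, the fingers measure 114 mm over their backs; the gripper's body (76 mm by 85 mm) begins 54 mm behind the grasp point. The pads swing forward as they close: fully open they stand 13 mm farther back than shut.
Start: joints at [-1.369, 0.217, 1.613, -0, 1.311, -0.112], TCP at [0.193, -0.594, 0.253] pointing down, gripper open.
Joint ranges: [-2.75, 2.75], [-0.78, 2.1], [0.31, 2.55], [-1.13, 4.27], [0.13, 2.63], [-2.58, 2.58]. Speed limits (rad/s): [2.79, 2.79, 3.14, 3.14, 3.14, 3.14].

## Interface

Orientations are given as a unit quaternion [x, y, z, w].
In Python, from cell import r, vision, hand_in gives the robot as it stands.
- The arm moves only by the tool jog_arm, never from a script. Its arguments are lists of equal length, an entry for each row: "travel": the shift along the world's x, y, z in m, a list of three; "spin": the turn about the world's z in rad. A call has 1 to 10 rows; each row is the pose to reach, as a shift and turn from the pose commanded when the call began; what a row does not reach only later rows make up. A row lasts 1/8 s, in which the tool goes at most 62.5 mm and 10.7 degrees, less where a joint would pass 70% of its speed; a pose out of reach is approached as far as the arm can. A call with a gripper value outside its range is refused whole. "hand" is the opening, from 0 (shut) to 1 (fully open), set as the call begins (left out, the last holds). The fingers move at their own pace and stop on an object; "newtons" is the grip in N (left out, the last holds). Time passes only in rows, so rows that repeat a pose let the fingers close. It gives the time, the measured TCP pose, the force, the opening and the grip force at its end, in the units of the state.
- r.get_obs(): the state, without advancing time (a new reading comes with each control period).
- vision.get_image(name): name is "scene" or "top"; returns the picture (480x640x3 uint8, red, green, blue); there is no depth.
- vision.get_calibration(name): a dict with "fov_y" (degrees; the focal length in pixels is half the picture's height over the tangent of half this angle, whatever the lens; pixels are square), "cx", "cy" (the principal point, pixels), "R" (3x3) and "t" (3): a world point X has camera coordinates R X + t. Camera axes: x right, y down, z forward; pixel columns grow to the right and rows downward; lengths in m; the calibration is good to about 2 mm. A picture is of the moment at which its call begins. get_calibration takes no time and is no camera call.
- hand_in(): hands the job in; it is judged then, once.
The state is a dict: "time": time; "joints": joint angles; "qd": joint speeds; "joint_efforts": joint torques, N m; "ee_pos": TCP position; "tcp_rot": TCP orientation; "contact_force": force on the tool from outside, world axes, zero at the start; "wrist_torque": the same for the moment, N m; "finger_gap": finger opening in m; "finger_force": force on a finger pad.
Only numpy, scipy, OpenCV 4.12 (cv2) and the standard library are available. Lean on these libraries where they do the work, as an engineer would, in place of code of your own. Each camera call takes 0.05 s, during which the arm holds its last target. There are 200 camera calls.

## Task

The chalk drawer of the art-room cabinet is held shut by its spring catch: take the dowel from the wooden block, feel with it down through the small hole in the cabinet's top and gently press the catch behind the drawer, never with more than 20 N, until the drawer slides out by itself. Then stand the dowel back in its hole in the block and let go. Do not push or pull the cabinet or its drawer with the gripper, and leave everything else where it is.

Things in the scene. Friction and masses are not known exactly. Their poses are not given: they have to be found in the camera images.
- dowel: plain birch dowel, round, 14 mm across, 150 mm long, 18 g, standing upright in one of the two holes of the wooden block (120 mm of it shows; it may lean a little in the loose hole). Origin: centre of its lower end; z along the dowel, up
- block: dark wooden tool block fixed to the table, 160 mm long (its x), 50 mm wide (its y), 45 mm high, with two round upright holes on its long axis, 45 mm either side of its middle, each 16 mm across and 30 mm deep with a 2 mm chamfer. One holds the dowel, the other the brush. Origin: underside centre
- block_hole0 (a point): centre of the mouth of the block's hole at +x of its middle, on its top face, 45 mm above the table
- block_hole1 (a point): centre of the mouth of the block's hole at -x of its middle, on its top face, 45 mm above the table
- cabinet: pale wooden supply cabinet fixed to the table, 260 mm deep (its x), 240 wide (its y), 130 high; blue drawer front towards the robot (its -x). Origin: underside centre. A sprung catch inside holds the drawer: pushed straight down it starts to move at 4 N, lets go after 7 mm at about 10 N and meets a hard stop at 9 mm. More than 20 N from the dowel on cabinet or catch bends it
- hole (a point): centre of the mouth of the release hole, in a dark 60 mm square steel plate flush in the cabinet's top, 75 mm behind its middle, 130 mm above the table; z up. Hole 17 mm across through 8 mm of steel, 1.5 mm chamfer. Under it is the catch's red push pad, 28 mm across, on a set screw: its face is 10 to 28 mm below the top, different each time and not reported: find it by feel
- drawer (a joint): how far the drawer is out, m: 0 held shut by the catch (up to 1 mm of play), 0.07 fully out. Once let go, a spring and a damper slide it towards the robot (cabinet's -x) at about 30 mm/s; after about 15 mm it is clear of the catch and no longer depends on it
- brush: a stubby paint brush, blue 14 mm round handle, 138 mm long, standing bristles up in the other hole of the block; a bystander. Origin: lower end
- tape: roll of masking tape lying on the cabinet's top near its front, 90 mm across, 22 mm high; a bystander. Origin: underside centre
- paint_jar: small jar of red paint, 44 mm across, 50 mm high, on the cabinet's top near its front; a bystander. Origin: underside centre
- maraca: paper-covered maraca shape standing upright, 80 mm across, 240 mm high, to the robot's right; a bystander. Origin: underside centre
- glue: glue bottle, 50 mm across, 130 mm high; a bystander. Origin: underside centre
- mug: white mug, 76 mm across, 90 mm high; a bystander. Origin: underside centre
- scissors: scissors lying flat, 180 mm long, 12 mm high; a bystander. Origin: underside, at the pivot
- sketchbook: blue sketchbook lying flat, 200 x 150 x 18 mm; a bystander. Origin: underside centre
Things that resemble listed ones, but are neither listed nor needed, are in the scene too. Of the things that look like the block, the middle-sized one is meant.

How it is judged:
By the outcome, as a careful person would: the job done as asked, in the order asked, and still so for the second after the job is handed in, with the robot touching nothing.
It also fails if it takes over 64 s, if anything falls off the work surface, if the arm or the gripper's body presses on something with over 40 N, if the wrist force passes 120 N, or if a joint passes its speed limit or range.

## Working session

There is one attempt and no reset: what is moved stays moved. The work goes in short steps, Python scripts to look and compute and a tool call to move; the robot and the scene stay as the last step left them, time stands still between calls to the robot, and variables do not carry over. Pictures are saved under pics/ and viewed, at most 10 in all, crops included, and the job is handed in when it is done.

Besides the shell and the picture viewer there is one more tool, called after "Emit:" as a command line: name --pt "numbers of a row" for each row, then --argument value for the rest. jog_arm: Moves the arm, as the interface text tells. Its arguments: {"type":"object","properties":{"travel":{"type":"array"},"spin":{"type":"array"},"hand":{"type":"number"},"newtons":{"type":"number"}},"required":["travel","spin"]}

```bash
mkdir -p pics; ls; python3 - <<'E'
from cell import r,vision
import cv2,json
for n in("scene","top"):
    cv2.imwrite(f"pics/{n}0.png",vision.get_image(n)[...,::-1])
    c=vision.get_calibration(n);print(n,c)
o=r.get_obs();print(o)
E
```

```text
pics
scene {'fov_y': 52.91341540268107, 'cx': 311.33754077152446, 'cy': 233.20670475260823, 'R': array([[ 0.86962629,  0.49360285, -0.01031257],
       [ 0.29808513, -0.54158635, -0.7860213 ],
       [-0.3935675 ,  0.68047076, -0.61811339]]), 't': array([-0.41521594, -0.05881613,  1.34627299])}
top {'fov_y': 52.09574973496938, 'cx': 318.9375340118436, 'cy': 244.4460121360241, 'R': array([[-0.0083247 , -0.99995548,  0.00444273],
       [-0.99513013,  0.00784798, -0.09825697],
       [ 0.09821773, -0.00523906, -0.99515116]]), 't': array([-0.00551147,  0.48917331,  1.1753254 ])}
{'time': 0.1, 'joints': array([-1.36919639e+00,  2.17703633e-01,  1.61480124e+00,  5.73210850e-06,
        1.31132628e+00, -1.12193676e-01]), 'qd': array([-1.59015199e-03, -1.60739061e-03, -3.37925167e-03,  6.13383792e-04,
        7.05652298e-05, -6.76749450e-04]), 'joint_efforts': array([-8.62920151e-04, -3.98080337e+01, -3.04970527e+01, -1.89606317e-04,
        4.23812642e-03,  9.36162508e-07]), 'ee_pos': array([ 0.19280256, -0.59377729,  0.25206896]), 'tcp_rot': array([ 9.87716421e-01,  1.56253059e-01, -4.72508555e-05, -1.11825706e-03]), 'contact_force': array([ 0.13710875, -0.43210565, -0.65563552]), 'wrist_torque': array([ 0.01310136, -0.00112515,  0.0213246 ]), 'finger_force': 0.0, 'finger_gap': 0.0852505760990607}
```

View pics/scene0.png

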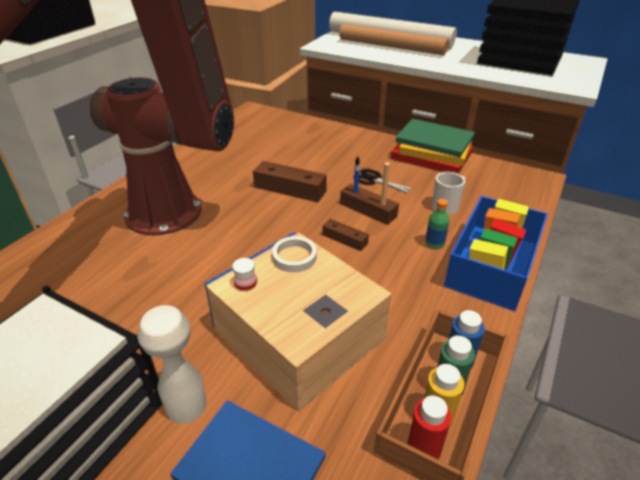

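View pics/top0.png

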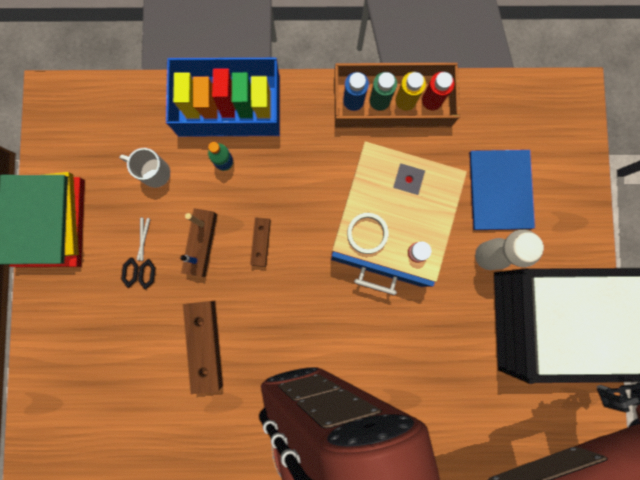

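The scene view shows the cabinet with its plate and hole at (325,311). The dowel is at (386,185) and the brush at (356,175), both in the block at (369,203). There are three block candidates in the top view: large (202,347), middle (200,243) and small (261,243). The middle-sized one holds the dowel (188,216) and brush (187,259), so it fits. I'll confirm it in an enlarged crop.

```bash
python3 - <<'E'
import cv2,numpy as np
t=cv2.imread("pics/top0.png");s=cv2.imread("pics/scene0.png")
f=lambda im,x,y,w,h,k:cv2.resize(im[y:y+h,x:x+w],None,fx=k,fy=k,interpolation=cv2.INTER_CUBIC)
a=f(t,165,200,80,100,4) ; b=f(s,330,150,80,75,5)
c=f(t,385,155,50,50,4) ; d=f(s,295,286,60,50,4)
out=np.zeros((600,800,3),np.uint8)
out[:400,:320]=a;out[:375,400:800]=b;out[400:600,:200]=c;out[400:600,400:640]=d
cv2.imwrite("pics/crop1.png",out)
E
```

```text
(no output)
```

View pics/crop1.png

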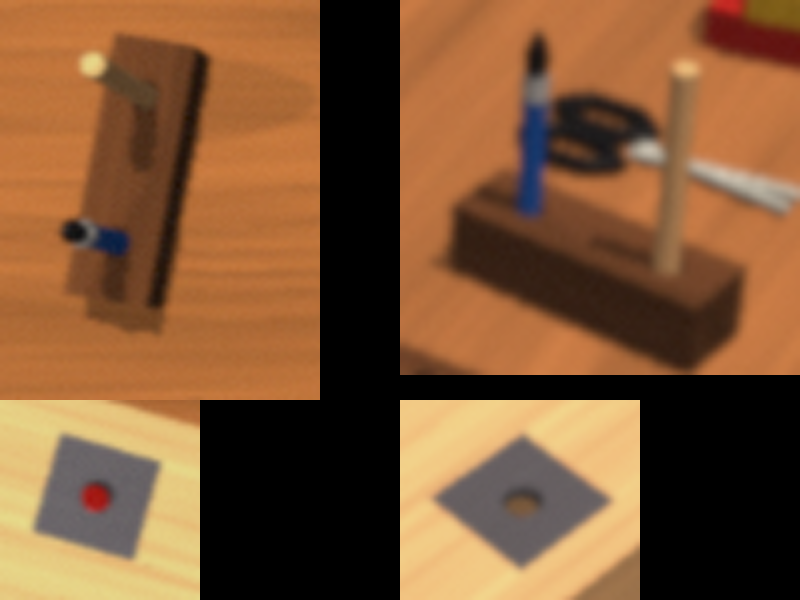

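The crop confirms it: the middle block has the pale dowel, with its tip at top-view (188,216) and scene (387,164), and the blue brush in the other hole. The plate with the red pad under its hole is at top-view (409,179) and scene (326,311).

```bash
cat >h.py <<'E'
import numpy as np,cv2
from cell import vision
C={n:vision.get_calibration(n) for n in("scene","top")}
def ray(n,p):
    c=C[n];f=240/np.tan(np.radians(c["fov_y"]/2))
    d=c["R"].T@np.array([(p[0]-c["cx"])/f,(p[1]-c["cy"])/f,1]);return -c["R"].T@c["t"],d/np.linalg.norm(d)
def plane(n,p,z):
    o,d=ray(n,p);return o+d*(z-o[2])/d[2]
def tri(ps,pt):
    a,u=ray("scene",ps);b,v=ray("top",pt)
    s=np.linalg.lstsq(np.c_[u,-v],b-a,rcond=None)[0];P,Q=a+u*s[0],b+v*s[1]
    return (P+Q)/2,np.linalg.norm(P-Q)*1e3
def mask(im,roi,lo,hi):
    x,y,w,h=roi;m=cv2.inRange(cv2.cvtColor(im[y:y+h,x:x+w],cv2.COLOR_BGR2HSV),lo,hi)
    c=max(cv2.findContours(m,0,1)[0],key=cv2.contourArea);return cv2.convexHull(c).reshape(-1,2)+[x,y]
E
cat >m.py <<'E'
from h import *
np.set_printoptions(precision=4,suppress=True)
t=cv2.imread("pics/top0.png");s=cv2.imread("pics/scene0.png")
g=lambda X,Y,k,x0,y0:((X+.5)/k-.5+x0,(Y+.5)/k-.5+y0)
T=lambda X,Y:g(X,Y,4,165,200); S=lambda X,Y:g(X-400,Y,5,330,150)
print("tip",tri(S(685,69),T(93,65)));print("base",tri(S(667,268),T(152,97)))
print("brush base",tri(S(531,210),T(120,242)));
P=lambda X,Y:g(X,Y-400,4,385,155);Q=lambda X,Y:g(X-400,Y-400,4,295,286)
tc=[P(63,434),P(160,463),P(133,559),P(34,531)];sc=[(Q(*a)) for a in((611,500),(521,568),(433,497),(522,435))]
for a,b in((0,0),(1,1),(2,2),(3,3)):
  print("plate",tri(sc[b],tc[a]),plane("top",tc[a],.13),plane("scene",sc[b],.13))
print("hole top",plane("top",P(97,495),.13),"scene",plane("scene",Q(523,501),.13), tri(Q(523,501),P(97,495)))
for n,im,roi in(("top",t,(385,155,50,50)),("scene",s,(295,286,60,50))):
  h=mask(im,roi,(0,0,0),(179,100,150));r=cv2.minAreaRect(h.astype(np.float32));M=cv2.moments(h.reshape(-1,1,2).astype(np.float32))
  c=(M["m10"]/M["m00"],M["m01"]/M["m00"]);print(n,c,r,plane(n,c,.13))
print("block TL BL TR(top,z.045)",[plane("top",T(*a),.045) for a in((117,34),(67,292),(195,50),(150,303))])
E
python3 m.py
```

```text
tip (array([0.5407, 0.2751, 0.1648]), np.float64(2.3614755638166707))
base (array([0.5413, 0.2716, 0.0448]), np.float64(5.188719495808864))
brush base (array([0.4534, 0.2892, 0.0442]), np.float64(3.793644292219728))
plate (array([ 0.6627, -0.194 ,  0.1319]), np.float64(2.279440698626119)) [ 0.6623 -0.1949  0.13  ] [ 0.6629 -0.1916  0.13  ]
plate (array([ 0.6458, -0.2484,  0.1314]), np.float64(2.426150344705982)) [ 0.6451 -0.2494  0.13  ] [ 0.6462 -0.2466  0.13  ]
plate (array([ 0.591 , -0.2314,  0.1316]), np.float64(2.9202261468509554)) [ 0.5901 -0.2325  0.13  ] [ 0.5914 -0.2292  0.13  ]
plate (array([ 0.6075, -0.1764,  0.1306]), np.float64(2.5133903575351875)) [ 0.6066 -0.1772  0.13  ] [ 0.6082 -0.175   0.13  ]
hole top [ 0.627  -0.2132  0.13  ] scene [ 0.6283 -0.2115  0.13  ] (array([ 0.6277, -0.2126,  0.1305]), np.float64(2.086313243328047))
top (408.7998929909042, 178.63295880149812) ((408.7935791015625, 178.68807983398438), (25.478179931640625, 24.999267578125), 16.699243545532227) [ 0.6264 -0.213   0.13  ]
scene (324.99857752489334, 310.8406827880512) ((325.0, 310.5), (30.40559196472168, 28.991374969482422), 45.0) [ 0.6277 -0.2118  0.13  ]
block TL BL TR(top,z.045) [array([0.5776, 0.2919, 0.045 ]), array([0.4221, 0.3191, 0.045 ]), array([0.5674, 0.2447, 0.045 ]), array([0.4152, 0.2696, 0.045 ])]
```

Emit:
jog_arm --pt "0 0 0.06" --pt "0 0 0.1" --pt "0.03 0.06 0.1" --pt "0.05 0.12 0.1" --pt "0.075 0.18 0.1" --pt "0.1 0.24 0.1" --pt "0.12 0.3 0.1" --pt "0.145 0.36 0.1" --pt "0.17 0.42 0.1" --pt "0.19 0.48 0.1" --spin '[0,0,-0.06,-0.12,-0.18,-0.24,-0.3,-0.36,-0.42,-0.48]' --hand 1

```text
time: 1.35
ee_pos: [0.3776, -0.1282, 0.353]
tcp_rot: [0.996, -0.084, 0.0, -0.0]
contact_force: [-0.1, -0.1, 0.7]
finger_gap: 0.0855
finger_force: 0.0
```

Emit:
jog_arm --pt "0.024 0.057 0" --pt "0.048 0.114 0" --pt "0.072 0.171 0" --pt "0.096 0.228 0" --pt "0.12 0.285 0" --pt "0.144 0.342 0" --pt "0.158 0.388 0" --pt "0.158 0.388 -0.03" --pt "0.158 0.388 -0.05" --pt "0.158 0.388 -0.06" --spin '[0,0,0,0,0,0,0,0,0,0]'

```text
time: 2.6
ee_pos: [0.5344, 0.257, 0.2909]
tcp_rot: [0.997, -0.083, -0.002, 0.001]
contact_force: [0.1, -0.0, 0.0]
finger_gap: 0.0853
finger_force: 0.0
```

Emit:
jog_arm --pt "0 0 0" --pt "0 0 0" --spin '[0,0]'

```text
time: 2.85
ee_pos: [0.5361, 0.2574, 0.2946]
tcp_rot: [0.997, -0.083, 0.001, -0.0]
contact_force: [-0.5, -1.0, 1.0]
finger_gap: 0.0854
finger_force: 0.0
```

```bash
python3 - <<'E'
from cell import r
o=r.get_obs();print(o["ee_pos"],o["joints"],o["tcp_rot"])
E
```

```text
[0.53605924 0.25742542 0.29458237] [3.29696421e-01 1.20788138e-01 1.64539466e+00 3.02038766e-05
 1.37329420e+00 2.06755976e+00] [ 9.96512301e-01 -8.34392832e-02  9.62841027e-04 -4.38356112e-04]
```

Emit:
jog_arm --pt "0.005 0.0165 0" --pt "0.005 0.0165 -0.03" --pt "0.005 0.0165 -0.06" --pt "0.005 0.0165 -0.09" --pt "0.005 0.0165 -0.12" --pt "0.005 0.0165 -0.145" --pt "0.005 0.0165 -0.16" --pt "0.005 0.0165 -0.167" --pt "0.005 0.0165 -0.167" --spin '[0,0,0,0,0,0,0,0,0]'

```text
time: 3.98
ee_pos: [0.5408, 0.2746, 0.1266]
tcp_rot: [0.997, -0.083, 0.0, -0.0]
contact_force: [1.1, -0.5, -0.4]
finger_gap: 0.0856
finger_force: 0.0
```

```bash
python3 - <<'E'
from cell import r,vision
import cv2,numpy as np
s=vision.get_image("scene")[...,::-1];t=vision.get_image("top")[...,::-1]
a=cv2.resize(s[120:230,320:430],(550,550),interpolation=2);cv2.imwrite("pics/pre.png",a)
cv2.imwrite("pics/pre_t.png",t)
E
```

```text
(no output)
```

View pics/pre.png

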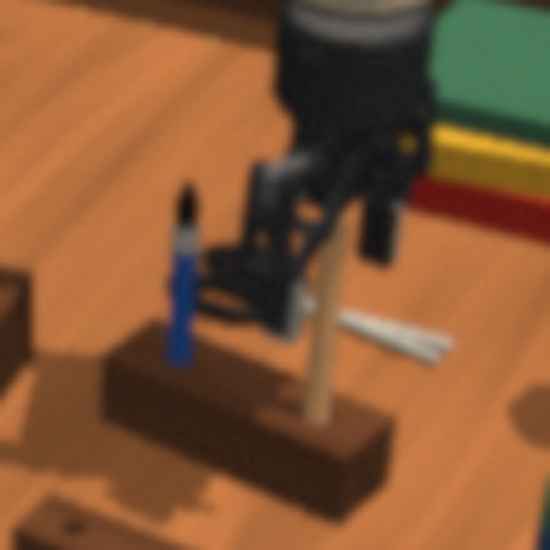

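The dowel stands between the open fingers, and the brush (180,290 in the crop) is clear. I'll close on it.

Emit:
jog_arm --pt "0 0 0" --pt "0 0 0" --pt "0 0 0" --pt "0 0 0" --pt "0 0 0" --pt "0 0 0" --spin '[0,0,0,0,0,0]' --hand 0 --newtons 60

```text
time: 4.82
ee_pos: [0.5406, 0.2746, 0.1265]
tcp_rot: [0.997, -0.083, 0.0, -0.0]
contact_force: [0.5, 0.7, 1.1]
finger_gap: 0.0125
finger_force: 58.3
```

Emit:
jog_arm --pt "0 0 0.01" --pt "0 0 0.02" --pt "0 0 0.035" --pt "0 0 0.06" --pt "0 0 0.09" --pt "0 0 0.12" --pt "0 0 0.15" --pt "0 0 0.17" --pt "0 0 0.18" --pt "0 0 0.18" --spin '[0,0,0,0,0,0,0,0,0,0]'

```text
time: 6.08
ee_pos: [0.5405, 0.2742, 0.3068]
tcp_rot: [0.997, -0.083, 0.0, -0.0]
contact_force: [-0.0, 0.7, -0.4]
finger_gap: 0.0125
finger_force: 58.6
```

```bash
python3 - <<'E'
from cell import r,vision
import cv2,numpy as np
o=r.get_obs();print(o["ee_pos"],o["contact_force"],o["wrist_torque"])
s=vision.get_image("scene")[...,::-1];t=vision.get_image("top")[...,::-1]
cv2.imwrite("pics/lift_s.png",s);cv2.imwrite("pics/lift_t.png",t)
a=cv2.resize(s[60:210,330:430],(400,600),interpolation=2);b=cv2.resize(t[170:270,140:240],(400,400),interpolation=2)
out=np.zeros((600,800,3),np.uint8);out[:,:400]=a;out[:400,400:]=b;cv2.imwrite("pics/lift.png",out)
E
```

```text
[0.54052373 0.27417877 0.30680427] [-0.01607691  0.68487142 -0.37728042] [-0.02194144  0.03326008  0.01488908]
```

View pics/lift.png

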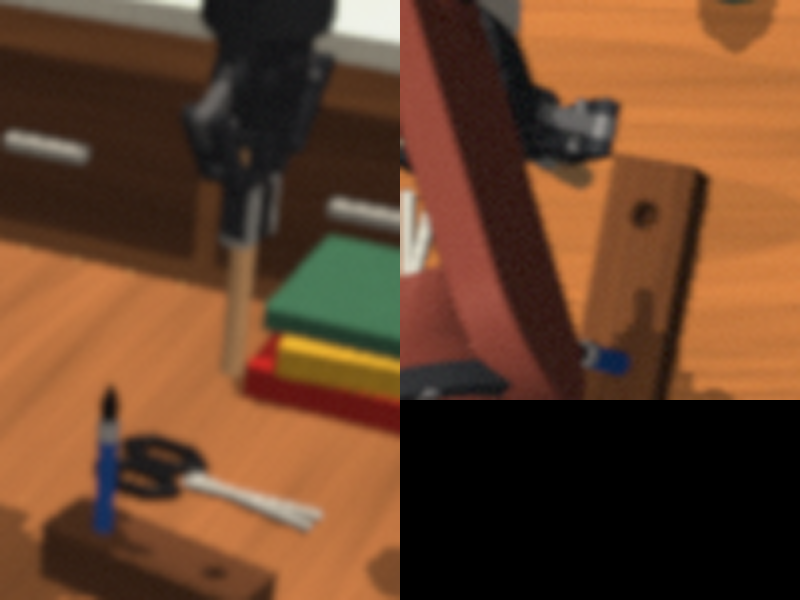

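The dowel is held with its lower end at scene (388,153) and top-view about (185,215). The empty block hole now shows at scene (383,203) and top-view (201,223).

```bash
cat >>h.py <<'E'
def proj(n,X):
    c=C[n];f=240/np.tan(np.radians(c["fov_y"]/2));p=c["R"]@np.array(X)+c["t"];return f*p[:2]/p[2]+[c["cx"],c["cy"]]
E
python3 - <<'E'
from h import *
np.set_printoptions(precision=4,suppress=True)
S=lambda X,Y:((X+.5)/4-.5+330,(Y+.5)/4-.5+60);T=lambda X,Y:((X-399.5)/4-.5+140,(Y+.5)/4-.5+170)
print("blockhole",tri(S(214,573),T(645,213)),plane("top",T(645,213),.045),plane("scene",S(214,573),.045))
print("bottom",tri(S(232,374),T(580,180)))
for z in(.3068-.0225,.28,.26,.24,.22,.1953):
  p=proj("scene",[.5405,.2742,z]);print(z,(p-[330,60]+.5)*4-.5, proj("top",[.5405,.2742,z]))
s=cv2.imread("pics/lift_s.png")
hsv=cv2.cvtColor(s,cv2.COLOR_BGR2HSV)
# dowel centreline in scene: per row subpixel columns by brightness over dark bg
for y in range(122,154,3):
  print(y,s[y,378:402].sum(1))
E
```

```text
blockhole (array([0.5422, 0.275 , 0.0446]), np.float64(1.5709729373335557)) [0.5415 0.2745 0.045 ] [0.543 0.275 0.045]
bottom (array([0.5397, 0.2749, 0.1936]), np.float64(4.4336503678286325))
0.2843 [242.4635 239.7472] [171.7741 205.7082]
0.28 [241.8068 246.4848] [172.4282 206.1018]
0.26 [238.7918 277.4163] [175.3948 207.8866]
0.24 [235.8404 307.6952] [178.2419 209.5995]
0.22 [232.9506 337.3418] [180.9765 211.2448]
0.1953 [229.4639 373.112 ] [184.2083 213.1891]
122 [133 155 168 165 164 147 122 120 139 192 245 273 297 311 308 263 180 113
  98 103  98  99 103 102]
125 [165 171 174 169 163 144 125 118 137 189 253 289 321 332 310 244 155 106
  98 100 103  97 101  98]
128 [177 176 172 171 171 172 168 164 184 224 265 293 323 330 301 222 152 121
 119 114 113 104 112 126]
131 [278 268 245 229 218 202 197 196 208 242 276 303 327 335 298 226 177 165
 164 162 167 187 214 245]
134 [356 356 354 354 354 358 355 341 307 286 293 314 333 333 295 256 221 205
 207 222 255 273 283 287]
137 [358 358 359 362 372 371 366 346 316 293 301 322 345 347 344 342 331 302
 250 219 230 235 242 252]
140 [365 371 372 374 368 366 356 333 303 292 309 334 350 351 337 333 314 264
 194 146 140 134 137 138]
143 [372 371 367 362 360 355 347 326 301 301 318 338 350 344 347 348 340 325
 291 245 201 193 227 259]
146 [368 362 357 353 354 348 338 315 299 306 321 338 345 348 346 343 321 280
 237 211 219 279 360 413]
149 [357 354 354 353 356 350 329 305 301 310 329 343 346 330 318 296 262 247
 241 232 220 227 240 239]
152 [362 357 355 351 348 344 329 316 312 325 334 330 296 233 189 187 196 213
 224 224 213 218 230 231]
```

Emit:
jog_arm --pt "0.009 -0.05 0" --pt "0.018 -0.105 0" --pt "0.028 -0.16 0" --pt "0.038 -0.215 0" --pt "0.047 -0.27 0" --pt "0.057 -0.325 0" --pt "0.067 -0.38 0" --pt "0.076 -0.435 0" --pt "0.083 -0.475 0" --pt "0.086 -0.487 0" --spin '[0,0,0,0,0,0,0,0,0,0]'

```text
time: 7.42
ee_pos: [0.6257, -0.215, 0.304]
tcp_rot: [0.996, -0.085, -0.002, -0.0]
contact_force: [0.8, 0.4, -0.1]
finger_gap: 0.0126
finger_force: 58.6
```

Emit:
jog_arm --pt "0 0 0" --pt "0 0 -0.02" --pt "0 0 -0.035" --pt "0 0 -0.045" --pt "0 0 -0.045" --pt "0 0 -0.045" --spin '[0,0,0,0,0,0]'

```text
time: 8.18
ee_pos: [0.6267, -0.2127, 0.2618]
tcp_rot: [0.997, -0.083, 0.0, 0.0]
contact_force: [-0.5, 0.5, -0.1]
finger_gap: 0.0123
finger_force: 58.6
```

```bash
python3 - <<'E'
from cell import r,vision
import cv2,numpy as np
o=r.get_obs();print(o["ee_pos"],o["contact_force"],o["tcp_rot"],o["joints"])
s=vision.get_image("scene")[...,::-1];t=vision.get_image("top")[...,::-1]
cv2.imwrite("pics/ov_s.png",s);cv2.imwrite("pics/ov_t.png",t)
a=cv2.resize(s[225:345,285:365],(400,600),interpolation=2);b=cv2.resize(t[140:220,370:450],(400,400),interpolation=2)
out=np.zeros((600,800,3),np.uint8);out[:,:400]=a;out[:400,400:]=b;cv2.imwrite("pics/ov.png",out)
E
```

```text
[ 0.62672889 -0.21267361  0.26176708] [-0.52740904  0.50436309 -0.06625778] [ 9.96559038e-01 -8.28849470e-02  3.86919228e-04  1.37967308e-04] [-4.33114155e-01  2.86792661e-01  1.51238467e+00  6.42004784e-06
  1.34159378e+00  1.30364102e+00]
```

View pics/ov.png

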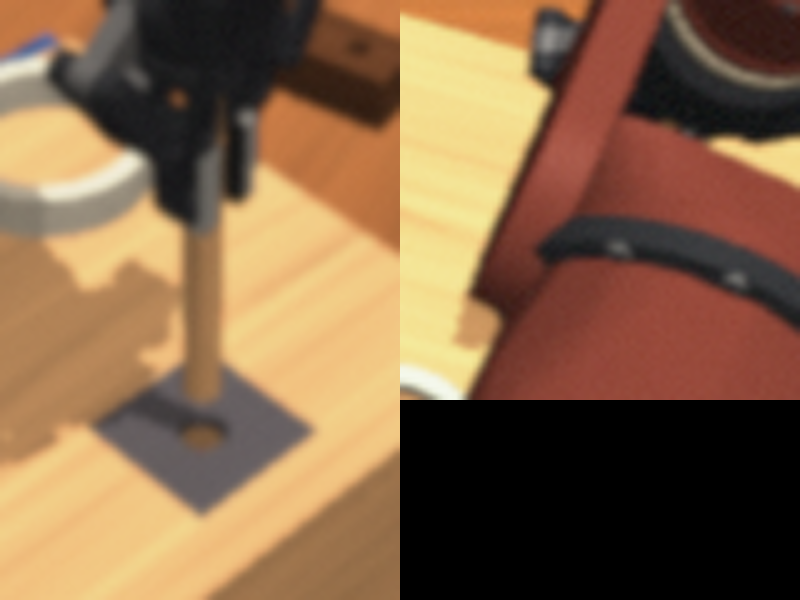

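The scene crop shows the dowel's lower end at about (201,394), 20 mm above the plate's hole at (205,434). The top view is hidden by the arm.

```bash
python3 - <<'E'
from h import *
np.set_printoptions(precision=4,suppress=True)
s=cv2.imread("pics/ov_s.png")
S=lambda X,Y:((X+.5)/5-.5+285,(Y+.5)/5-.5+225)
h=plane("scene",S(205,433),.13);print("hole",h,plane("scene",S(205,437),.13))
for y in(390,394,398):print("dowel",plane("scene",S(201,y),.1503))
print((proj("scene",[.6267,-.2127,.1503])-[285,225])*5, (proj("scene",[.6267,-.2127,.13])-[285,225])*5)
print("axis x per row");
for y in range(276,306,3): print(y,s[y,318:334].sum(1))
E
```

```text
hole [ 0.6291 -0.212   0.13  ] [ 0.63   -0.2137  0.13  ]
dowel [ 0.6268 -0.2111  0.1503]
dowel [ 0.6277 -0.2128  0.1503]
dowel [ 0.6286 -0.2145  0.1503]
[196.6999 390.8592] [196.3444 429.8368]
axis x per row
276 [578 572 533 432 325 290 297 327 345 357 389 474 555 584 588 586]
279 [554 556 519 425 323 295 305 328 350 356 388 472 550 581 583 580]
282 [419 435 420 375 312 295 310 332 353 363 390 466 545 573 575 574]
285 [410 419 416 379 322 298 315 333 350 363 387 458 531 563 562 558]
288 [442 495 506 432 334 309 316 337 354 370 402 476 536 563 573 578]
291 [449 510 525 470 360 308 320 340 356 369 411 497 564 588 591 591]
294 [536 548 532 461 361 311 317 334 347 366 411 496 558 578 577 577]
297 [546 523 472 397 326 309 318 334 347 356 369 412 480 535 565 584]
300 [352 314 292 284 291 307 321 338 348 352 339 317 310 324 366 422]
303 [279 291 288 286 293 306 321 339 343 348 336 313 301 294 295 295]
```

Emit:
jog_arm --pt "0.0005 0.0003 -0.008" --pt "0.0005 0.0003 -0.014" --pt "0.0005 0.0003 -0.018" --pt "0.0005 0.0003 -0.019" --pt "0.0005 0.0003 -0.0195" --pt "0.0005 0.0003 -0.02" --pt "0.0005 0.0003 -0.0205" --pt "0.0005 0.0003 -0.021" --spin '[0,0,0,0,0,0,0,0]'

```text
time: 9.28
ee_pos: [0.627, -0.2125, 0.2404]
tcp_rot: [0.997, -0.083, 0.0, 0.0]
contact_force: [-0.6, 0.2, 0.6]
finger_gap: 0.0119
finger_force: 58.6
```

Emit:
jog_arm --pt "0 0 -0.0003" --pt "0 0 -0.0006" --pt "0 0 -0.001" --spin '[0,0,0]'

```text
time: 9.65
ee_pos: [0.6269, -0.2124, 0.2393]
tcp_rot: [0.997, -0.083, 0.0, -0.0]
contact_force: [-0.9, -0.5, 0.1]
finger_gap: 0.0125
finger_force: 58.6
```

Emit:
jog_arm --pt "0 0 -0.0004" --pt "0 0 -0.0008" --pt "0 0 -0.0012" --pt "0 0 -0.0015" --spin '[0,0,0,0]'

```text
time: 10.15
ee_pos: [0.627, -0.2124, 0.2378]
tcp_rot: [0.997, -0.083, 0.0, 0.0]
contact_force: [-0.4, 0.7, 0.2]
finger_gap: 0.0122
finger_force: 58.6
```

Emit:
jog_arm --pt "0 0 -0.0004" --pt "0 0 -0.0008" --pt "0 0 -0.0012" --pt "0 0 -0.0015" --spin '[0,0,0,0]'

```text
time: 10.65
ee_pos: [0.6269, -0.2124, 0.2363]
tcp_rot: [0.997, -0.083, -0.0, -0.0]
contact_force: [-1.1, 0.8, 0.1]
finger_gap: 0.0125
finger_force: 58.6
```

Emit:
jog_arm --pt "0 0 -0.001" --pt "0 0 -0.002" --pt "0 0 -0.003" --pt "0 0 -0.004" --pt "0 0 -0.0045" --spin '[0,0,0,0,0]'

```text
time: 11.28
ee_pos: [0.6269, -0.2125, 0.2317]
tcp_rot: [0.997, -0.083, -0.0, -0.0]
contact_force: [-0.2, 0.5, -0.0]
finger_gap: 0.0123
finger_force: 58.6
```

Emit:
jog_arm --pt "0 0 -0.001" --pt "0 0 -0.002" --pt "0 0 -0.003" --spin '[0,0,0]'

```text
time: 11.65
ee_pos: [0.6269, -0.2124, 0.2287]
tcp_rot: [0.997, -0.083, -0.0, -0.0]
contact_force: [0.2, 0.5, -0.8]
finger_gap: 0.0124
finger_force: 58.6
```

Depth is about 12.8 mm with no contact yet.

Emit:
jog_arm --pt "0 0 -0.001" --pt "0 0 -0.002" --pt "0 0 -0.003" --spin '[0,0,0]'

```text
time: 12.02
ee_pos: [0.6269, -0.2124, 0.2258]
tcp_rot: [0.997, -0.083, 0.0, 0.0]
contact_force: [-0.1, -0.4, -0.3]
finger_gap: 0.0128
finger_force: 58.6
```

Emit:
jog_arm --pt "0 0 -0.001" --pt "0 0 -0.002" --pt "0 0 -0.003" --spin '[0,0,0]'

```text
time: 12.4
ee_pos: [0.6269, -0.2124, 0.2227]
tcp_rot: [0.997, -0.083, 0.0, 0.0]
contact_force: [-0.1, 0.0, -0.0]
finger_gap: 0.0124
finger_force: 58.6
```

Emit:
jog_arm --pt "0 0 -0.001" --pt "0 0 -0.002" --pt "0 0 -0.003" --spin '[0,0,0]'

```text
time: 12.78
ee_pos: [0.6269, -0.2125, 0.2198]
tcp_rot: [0.997, -0.083, 0.0, 0.0]
contact_force: [0.1, 0.1, -0.0]
finger_gap: 0.0123
finger_force: 58.6
```

Emit:
jog_arm --pt "0 0 -0.001" --pt "0 0 -0.002" --pt "0 0 -0.003" --spin '[0,0,0]'

```text
time: 13.15
ee_pos: [0.627, -0.2124, 0.2168]
tcp_rot: [0.997, -0.083, 0.0, -0.0]
contact_force: [0.2, -0.3, 0.3]
finger_gap: 0.0123
finger_force: 58.6
```

Depth is about 24.7 mm, still free.

Emit:
jog_arm --pt "0 0 -0.001" --pt "0 0 -0.002" --pt "0 0 -0.0025" --spin '[0,0,0]'

```text
time: 13.52
ee_pos: [0.6274, -0.2126, 0.2155]
tcp_rot: [0.997, -0.083, 0.001, 0.0]
contact_force: [-1.4, 1.3, 6.2]
finger_gap: 0.0125
finger_force: 58.9
```

Emit:
jog_arm --pt "0 0 -0.001" --pt "0 0 -0.002" --pt "0 0 -0.002" --spin '[0,0,0]'

```text
time: 13.9
ee_pos: [0.6276, -0.2126, 0.2147]
tcp_rot: [0.997, -0.083, 0.001, 0.0]
contact_force: [-2.0, 1.6, 8.4]
finger_gap: 0.0126
finger_force: 59.1
```

Emit:
jog_arm --pt "0 0 0" --pt "0 0 0" --spin '[0,0]'

```text
time: 14.15
ee_pos: [0.6276, -0.2126, 0.2147]
tcp_rot: [0.997, -0.083, 0.001, 0.0]
contact_force: [-1.4, 0.0, 7.8]
finger_gap: 0.0126
finger_force: 59.1
```

```bash
python3 - <<'E'
from cell import r
o=r.get_obs();print(o["ee_pos"],o["contact_force"],o["wrist_torque"],o["tcp_rot"])
E
```

```text
[ 0.62763839 -0.21262679  0.21468748] [-1.37197381  0.04409685  7.79846728] [0.26780018 0.45139698 0.0231454 ] [ 9.96551830e-01 -8.29654927e-02  1.04717880e-03  2.84708512e-04]
```

Emit:
jog_arm --pt "0 0 -0.0005" --pt "0 0 -0.001" --pt "0 0 -0.001" --spin '[0,0,0]'

```text
time: 14.52
ee_pos: [0.6277, -0.2127, 0.214]
tcp_rot: [0.997, -0.083, 0.001, 0.0]
contact_force: [-2.2, 1.1, 8.5]
finger_gap: 0.0125
finger_force: 59.1
```

Emit:
jog_arm --pt "0 0 -0.0005" --pt "0 0 -0.001" --pt "0 0 -0.001" --spin '[0,0,0]'

```text
time: 14.9
ee_pos: [0.6278, -0.2127, 0.2132]
tcp_rot: [0.997, -0.083, 0.001, 0.0]
contact_force: [-2.3, 1.1, 8.6]
finger_gap: 0.0126
finger_force: 59.2
```

Emit:
jog_arm --pt "0 0 -0.0005" --pt "0 0 -0.001" --pt "0 0 -0.0015" --pt "0 0 -0.0015" --spin '[0,0,0,0]'

```text
time: 15.4
ee_pos: [0.6278, -0.2127, 0.2119]
tcp_rot: [0.997, -0.083, 0.001, 0.0]
contact_force: [-1.2, 1.3, 9.7]
finger_gap: 0.0127
finger_force: 59.3
```

Emit:
jog_arm --pt "0 0 -0.0005" --pt "0 0 -0.001" --pt "0 0 -0.001" --spin '[0,0,0]'

```text
time: 15.78
ee_pos: [0.6279, -0.2127, 0.211]
tcp_rot: [0.997, -0.083, 0.001, 0.0]
contact_force: [-1.9, 1.5, 10.8]
finger_gap: 0.0127
finger_force: 59.3
```

Emit:
jog_arm --pt "0 0 -0.0005" --pt "0 0 -0.001" --pt "0 0 -0.001" --spin '[0,0,0]'

```text
time: 16.15
ee_pos: [0.6279, -0.2128, 0.2103]
tcp_rot: [0.997, -0.083, 0.001, 0.0]
contact_force: [-1.7, 0.6, 10.4]
finger_gap: 0.0127
finger_force: 59.4
```

```bash
cat >d.py <<'E'
from h import *
import sys
t=vision.get_image("top")[...,::-1].copy();cv2.imwrite(f"pics/{sys.argv[1]}.png",t)
a=cv2.imread("pics/top0.png");w=(slice(245,330),slice(330,440))
d=cv2.absdiff(a[w],t[w]).max(2)>40;print("changed px",d.sum())
# blue front
m=cv2.inRange(cv2.cvtColor(t[w],cv2.COLOR_BGR2HSV),(100,120,40),(130,255,255));m0=cv2.inRange(cv2.cvtColor(a[w],cv2.COLOR_BGR2HSV),(100,120,40),(130,255,255))
for k in(m0,m): y,x=np.nonzero(k);print(len(x),x.mean()+330,y.mean()+245)
E
python3 d.py d1
```

```text
changed px 5609
726 381.3250688705234 269.6060606060606
189 345.1005291005291 258.8201058201058
```

Emit:
jog_arm --pt "0 0 -0.0005" --pt "0 0 -0.001" --pt "0 0 -0.001" --spin '[0,0,0]'

```text
time: 16.58
ee_pos: [0.628, -0.2127, 0.2094]
tcp_rot: [0.997, -0.083, 0.002, 0.0]
contact_force: [-3.1, 1.7, 10.8]
finger_gap: 0.0125
finger_force: 59.4
```

```bash
cat >d.py <<'E'
from h import *
import sys
a=cv2.imread("pics/scene0.png");t=vision.get_image("scene")[...,::-1].copy();cv2.imwrite(f"pics/{sys.argv[1]}.png",t)
w=(slice(225,330),slice(185,300))
f=lambda i:cv2.inRange(cv2.cvtColor(i[w],cv2.COLOR_BGR2HSV),(100,70,30),(140,255,255))
for k in(f(a),f(t)): y,x=np.nonzero(k);print(len(x),x.mean()+185,y.mean()+225,x.min()+185)
E
python3 d.py d2
```

```text
78 237.24358974358975 265.14102564102564 206
87 233.26436781609195 267.2988505747127 205
```

Emit:
jog_arm --pt "0 0 -0.0005" --pt "0 0 -0.001" --pt "0 0 -0.001" --pt "0 0 -0.001" --pt "0 0 -0.001" --spin '[0,0,0,0,0]'

```text
time: 17.25
ee_pos: [0.6278, -0.2127, 0.2073]
tcp_rot: [0.997, -0.083, 0.001, 0.0]
contact_force: [-1.6, 0.8, 7.6]
finger_gap: 0.0123
finger_force: 59.4
```

```bash
python3 d.py d3
```

```text
78 237.24358974358975 265.14102564102564 206
625 236.9712 265.384 201
```

The force fell and the blue front is moving out. I'll hold until it is clear of the catch.

Emit:
jog_arm --pt "0 0 0" --pt "0 0 0" --pt "0 0 0" --pt "0 0 0" --pt "0 0 0" --pt "0 0 0" --pt "0 0 0" --pt "0 0 0" --spin '[0,0,0,0,0,0,0,0]'

```text
time: 18.3
ee_pos: [0.6278, -0.2127, 0.2073]
tcp_rot: [0.997, -0.083, 0.001, 0.0]
contact_force: [-2.2, 1.4, 8.6]
finger_gap: 0.0126
finger_force: 59.4
```

```bash
python3 d.py d4
```

```text
78 237.24358974358975 265.14102564102564 206
1677 233.1371496720334 259.9630292188432 192
```

Emit:
jog_arm --pt "0 0 0.003" --pt "0 0 0.008" --pt "0 0 0.015" --pt "0 0 0.023" --pt "0 0 0.031" --pt "0 0 0.045" --pt "0 0 0.065" --pt "0 0 0.085" --pt "0 0 0.1" --pt "0 0 0.102" --spin '[0,0,0,0,0,0,0,0,0,0]'

```text
time: 19.6
ee_pos: [0.6278, -0.2128, 0.3095]
tcp_rot: [0.997, -0.083, 0.002, 0.001]
contact_force: [-0.4, 0.2, 0.3]
finger_gap: 0.0125
finger_force: 58.7
```

```bash
python3 d.py d5; python3 - <<'E'
from cell import r
import cv2,numpy as np
o=r.get_obs();print(o["ee_pos"],o["contact_force"],o["tcp_rot"])
t=cv2.imread("pics/d5.png");cv2.imwrite("pics/d5c.png",cv2.resize(t[160:330,180:400],(770,595),interpolation=2))
E
```

```text
78 237.24358974358975 265.14102564102564 206
2278 228.81606672519754 256.9218612818262 186
[ 0.62738107 -0.21259908  0.30831336] [0.08523517 0.68059258 0.23592471] [ 9.96551724e-01 -8.29668041e-02  1.01975690e-03  3.61454462e-04]
```

View pics/d5c.png

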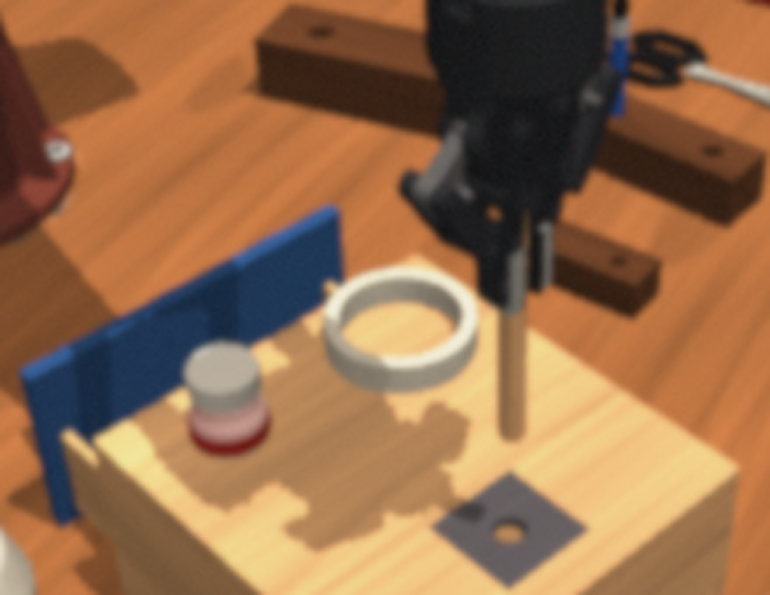

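The drawer front stands well out, the hole is clear and the dowel's lower end is at crop (511,430). I'll return to above the block hole.

Emit:
jog_arm --pt "-0.009 0.05 0" --pt "-0.019 0.105 0" --pt "-0.028 0.16 0" --pt "-0.038 0.215 0" --pt "-0.048 0.27 0" --pt "-0.058 0.325 0" --pt "-0.067 0.38 0" --pt "-0.077 0.435 0" --pt "-0.0845 0.475 0" --pt "-0.0865 0.4867 0" --spin '[0,0,0,0,0,0,0,0,0,0]'

```text
time: 20.9
ee_pos: [0.5391, 0.2763, 0.3055]
tcp_rot: [0.997, -0.081, -0.001, 0.0]
contact_force: [0.2, -0.7, -1.0]
finger_gap: 0.0126
finger_force: 58.7
```

Emit:
jog_arm --pt "0 0 -0.02" --pt "0 0 -0.05" --pt "0 0 -0.08" --pt "0 0 -0.1" --pt "0 0 -0.12" --pt "0 0 -0.13" --pt "0 0 -0.13" --pt "0 0 -0.13" --spin '[0,0,0,0,0,0,0,0]'

```text
time: 21.9
ee_pos: [0.5412, 0.2746, 0.178]
tcp_rot: [0.997, -0.083, 0.001, -0.0]
contact_force: [0.2, 0.2, 0.0]
finger_gap: 0.0126
finger_force: 58.7
```

```bash
python3 - <<'E'
from cell import r
from h import *
np.set_printoptions(precision=4,suppress=True)
o=r.get_obs();p=o["ee_pos"];print(p,o["contact_force"],o["tcp_rot"])
s=vision.get_image("scene")[...,::-1].copy();t=vision.get_image("top")[...,::-1].copy();cv2.imwrite("pics/rt_s.png",s);cv2.imwrite("pics/rt_t.png",t)
out=np.zeros((600,800,3),np.uint8);out[:,:400]=cv2.resize(s[140:224,360:416],(400,600),interpolation=2);out[:400,400:]=cv2.resize(t[190:250,165:225],(400,400),interpolation=2)
cv2.imwrite("pics/rt.png",out)
b=[p[0],p[1],p[2]-.1115];k=600/84
print("pred bottom",(proj("scene",b)-[360,140]+.5)*k-.5,"hole below",(proj("scene",[.5415,.2747,.045])-[360,140]+.5)*k-.5,(proj("scene",[p[0],p[1],.045])-[360,140]+.5)*k-.5)
e=(proj("scene",[p[0]+.001,p[1],.045])-proj("scene",[p[0],p[1],.045]))*k;f=(proj("scene",[p[0],p[1]+.001,.045])-proj("scene",[p[0],p[1],.045]))*k;print("px/mm x,y",e,f)
E
```

```text
[0.5412 0.2746 0.178 ] [0.1911 0.2206 0.0104] [ 0.9966 -0.0829  0.001  -0.0005]
pred bottom [168.0981 403.6533] hole below [164.1457 451.4488] [163.4238 451.3654]
px/mm x,y [2.4736 0.7286] [ 1.0478 -1.3285]
```

View pics/rt.png

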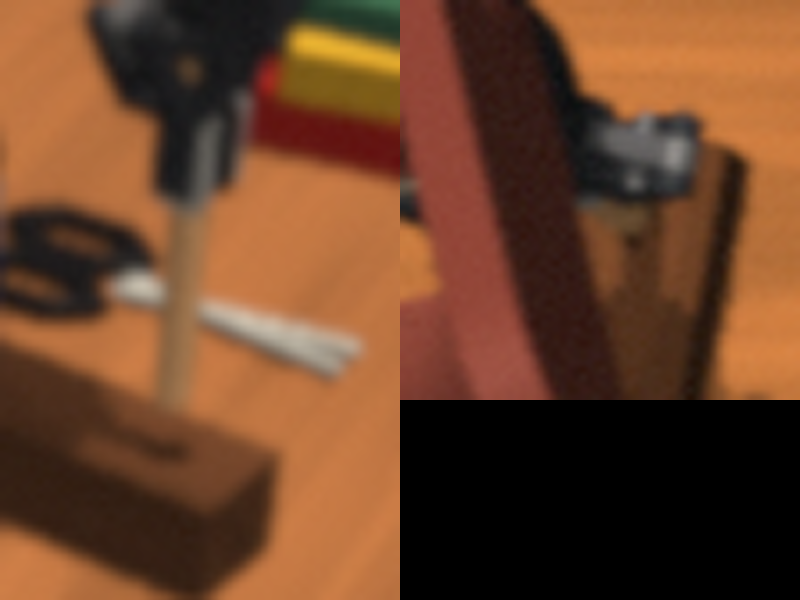

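The dowel's end at crop (172,405) sits above the hole at about (170,449). That matches the offset predicted for alignment to well under 1 mm, so I'll lower it.

Emit:
jog_arm --pt "0 0 -0.01" --pt "0 0 -0.017" --pt "0 0 -0.02" --pt "0 0 -0.021" --pt "0 0 -0.022" --pt "0 0 -0.023" --pt "0 0 -0.024" --pt "0 0 -0.025" --spin '[0,0,0,0,0,0,0,0]'

```text
time: 23.0
ee_pos: [0.5406, 0.2746, 0.1515]
tcp_rot: [0.997, -0.083, 0.0, -0.0]
contact_force: [0.0, 1.0, 0.3]
finger_gap: 0.0123
finger_force: 58.7
```

Emit:
jog_arm --pt "0 0 -0.001" --pt "0 0 -0.002" --pt "0 0 -0.003" --spin '[0,0,0]'

```text
time: 23.38
ee_pos: [0.5406, 0.2745, 0.1488]
tcp_rot: [0.997, -0.083, 0.0, -0.0]
contact_force: [0.4, 0.9, 0.2]
finger_gap: 0.0124
finger_force: 58.8
```

Emit:
jog_arm --pt "0 0 -0.003" --pt "0 0 -0.006" --pt "0 0 -0.009" --pt "0 0 -0.012" --pt "0 0 -0.015" --pt "0 0 -0.017" --pt "0 0 -0.018" --spin '[0,0,0,0,0,0,0]'

```text
time: 24.25
ee_pos: [0.5406, 0.2744, 0.1308]
tcp_rot: [0.997, -0.083, 0.0, -0.0]
contact_force: [0.9, 2.9, 1.8]
finger_gap: 0.0124
finger_force: 58.9
```

Emit:
jog_arm --pt "0 0 -0.001" --pt "0 0 -0.002" --pt "0 0 -0.003" --spin '[0,0,0]'

```text
time: 24.62
ee_pos: [0.5406, 0.2744, 0.1279]
tcp_rot: [0.997, -0.083, 0.0, -0.0]
contact_force: [1.1, 3.1, 2.1]
finger_gap: 0.0125
finger_force: 59.0
```

Emit:
jog_arm --pt "0 0 -0.0005" --pt "0 0 -0.001" --pt "0 0 -0.001" --spin '[0,0,0]'

```text
time: 25.0
ee_pos: [0.5406, 0.2744, 0.1268]
tcp_rot: [0.997, -0.083, 0.0, -0.0]
contact_force: [0.6, 4.1, 2.2]
finger_gap: 0.0121
finger_force: 59.0
```

Emit:
jog_arm --pt "0 0 0" --pt "0 0 0" --pt "0 0 0" --pt "0 0 0" --pt "0 0 0" --pt "0 0 0" --spin '[0,0,0,0,0,0]' --hand 1

```text
time: 25.75
ee_pos: [0.5405, 0.2742, 0.1268]
tcp_rot: [0.997, -0.083, 0.0, 0.0]
contact_force: [0.1, 0.5, 0.4]
finger_gap: 0.0856
finger_force: 0.0
```

Emit:
jog_arm --pt "0 0 0.01" --pt "0 0 0.03" --pt "0 0 0.06" --pt "0 0 0.1" --pt "0 0 0.14" --pt "0 0 0.17" --pt "0 -0.06 0.17" --pt "0 -0.12 0.17" --pt "0 -0.16 0.17" --pt "0 -0.17 0.17" --spin '[0,0,0,0,0,0,0,0,0,0]'

```text
time: 27.0
ee_pos: [0.5408, 0.1022, 0.2989]
tcp_rot: [0.996, -0.085, 0.001, -0.0]
contact_force: [-0.4, -0.4, 0.4]
finger_gap: 0.0852
finger_force: 0.0
```

Emit:
jog_arm --pt "0 0 0" --pt "0 0 0" --pt "0 0 0" --spin '[0,0,0]'

```text
time: 27.38
ee_pos: [0.5404, 0.1055, 0.2968]
tcp_rot: [0.997, -0.082, -0.0, -0.0]
contact_force: [0.5, -0.3, 0.7]
finger_gap: 0.0853
finger_force: 0.0
```

```bash
python3 - <<'E'
from h import *
s=vision.get_image("scene")[...,::-1].copy();cv2.imwrite("pics/fin.png",s)
E
```

```text
(no output)
```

View pics/fin.png

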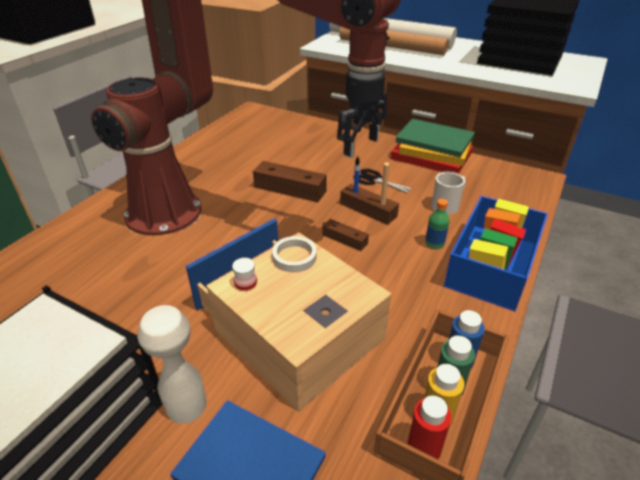

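The dowel stands in its block hole at (384,187). The drawer is out at (232,262), the bystanders are unmoved and the gripper is clear.

```bash
python3 -c "
from cell import hand_in
print(hand_in())"
```

```text
the job is handed in; nothing more can be done
None
```

The catch was pressed through the hole (highest reading about 11 N) and the drawer slid out by itself; the dowel is back in its block hole, released, and the job is handed in at about 27 s.

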